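# Fill the bead setter and ready the burnisher

### The arm

A 6-joint arm with a two-finger parallel gripper is mounted at the origin on the work surface. World frame = base frame: x ahead of the robot, y to its left, z up, the work surface at z = 0. Lengths are in mm, angles in degrees, forces in N, time in s.
With the tool pointing down it reaches from about 375 to 975 mm from the base axis. Payload 3.8 kg.
Tool frame: the origin (TCP) lies between the finger pads; the fingertips stand robot.tip_reach ahead of it and the grasp point (between the pads) lies 2 mm behind it (robot.tip_reach is the distance from the TCP to the fingertips, in mm); y points along the fingers, x is the direction in which the jaws open and shut, and the axes are right-handed (so a half turn about y gives the same grasp; the last joint's range is limited). The gripper opens to 88 mm and grips with 3 to 60 N. Pads are 18 mm wide; open, the fingers measure 123 mm over their backs; the gripper's body (75 mm by 187 mm) begins 45 mm behind the grasp point.
Start: joints at [66.583, 15.12, 91.902, -0, 72.978, -2.114], TCP at [245.22, 628.876, 255.706] pointing down, gripper open.
Joint ranges: [-150.88, 150.88], [-54.13, 125.18], [17.81, 147.31], [-75.09, 255.09], [0, 152.58], [-146.25, 146.25]. Speed limits (degrees/s): [147.25, 147.25, 180, 180, 180, 180].

### API

Orientations are given as a 3x3 rotation matrix whose columns are the frame's x, y, z axes.
In Python, from station import robot, camera, job_done gives the robot as it stands.
- The arm moves only by the tool play_rows, never from a script. Its arguments are lists of equal length, an entry for each row: "xyz": the shift along the tool's x, y, z in m, a list of three; "rotation": the turn, a rotation vector about the tool's x, y, z in degrees, a list of three; "hand": the closure, from 0 (fully open) to 1 (shut). A call has 1 to 12 rows; each row is the pose to reach, as a shift and turn from the pose commanded when the call began, along the tool's axes at that moment; what a row does not reach only later rows make up. A row lasts 1/12 s, in which the tool goes at most 41.7 mm and 7.16 degrees, less where a joint would pass 70% of its speed; a pose out of reach is approached as far as the arm can. A call with a gripper value outside its range is refused whole. The fingers move at their own pace and stop on an object; "grip_force" is the grip in N (left out, the last holds). Time passes only in rows, so rows that repeat a pose let the fingers close. It gives the time, the measured TCP pose, the force and the opening at its end, in the units of the state.
- robot.get_state(): the state, without advancing time (a new reading comes with each control period).
- camera(name): name is "scene" or "top" or "wrist"; returns a dict with "img" (420x560x3 uint8, blue, green, red), "depth" (420x560 float32, mm along the optical axis (not along the pixel's ray), 0 where there is no reading), "mtx" (3x3 intrinsics, pixels), "rvec" (rotation vector, rad) and "tvec" (3), from world to camera coordinates, as OpenCV has them; the wrist camera has in their place "hand_eye" (4x4, takes a point from camera to tool coordinates, whose origin is the TCP and whose axes are the tool frame's). Camera axes: x right, y down, z forward; pixel columns grow to the right and rows downward; lengths in mm; the calibration is good to about 2 mm. A picture is of the moment at which its call begins: read the wrist's pose just before it.
- job_done(): hands the job in, once; it reports no verdict.
The state is a dict: "clock": time; "joint_positions": joint angles; "joint_vel": joint speeds; "joint_efforts": joint torques, N m; "position": TCP position; "orientation": TCP orientation; "ft_force": force on the tool from outside, world axes, zero at the start; "torque": the same for the moment, N m; "finger_gap": opening from 0.0 (shut) to 1.0 (fully open).
Only numpy, scipy, OpenCV 4.12 (cv2) and the standard library are available. Lean on these libraries where they do the work, as an engineer would, in place of code of your own. Each camera call takes 0.05 s, during which the arm holds its last target.

### The job

Put the two loose beads from their little clay props into the two free wells of the clay setter, one bead per well, without dropping them. Then draw the round-handled burnisher out of the tool stand and bring it over the setter, slanted like a pen about halfway between upright and flat, steel tip downwards and about 12 cm or more above the bench, well clear of the beads. Finish there, still holding it up and steady in the gripper; leave the bead already set in its well and leave the paddle, cup and pot alone.

Things in the scene. Friction and masses are not known exactly. Their poses are not given: they have to be found in the camera images.
- setter: fixed fired-clay block, 60 x 190 x 40 mm high, the three wells in a row along its y axis (long axis), 62 mm apart; origin at the centre of its underside, z up. It may lie at any yaw.
- setter_hole0 (a point): centre of the mouth of well 0 in the top face of the setter (40 mm above the bench), at -62 mm along the setter's y axis; a square well 26 mm wide and 14 mm deep. A bead sits on its rim, the bead's centre 12.5 mm above this point; a bead let go a few mm above rolls in by itself
- setter_hole1 (a point): centre of the mouth of well 1 in the top face of the setter (40 mm above the bench), at 0 mm along the setter's y axis; a square well 26 mm wide and 14 mm deep. A bead sits on its rim, the bead's centre 12.5 mm above this point; a bead let go a few mm above rolls in by itself
- setter_hole2 (a point): centre of the mouth of well 2 in the top face of the setter (40 mm above the bench), at 62 mm along the setter's y axis; a square well 26 mm wide and 14 mm deep. A bead sits on its rim, the bead's centre 12.5 mm above this point; a bead let go a few mm above rolls in by itself
- bead_a: loose pale bisque-fired bead, ball of 36 mm diameter, 40 g, with a dark bore (look only); origin at its centre. Starts on a small fixed square clay prop, hollow on top (23 mm wide, 12 mm high), its centre 28 mm above the bench
- bead_b: the same as bead_a, on a second such prop
- bead_c: the same kind of bead, already sitting in one end well (well 2) of the setter; it stays there
- stand: fixed wooden block, 60 x 150 x 80 mm high, with two square upright sockets 24 mm wide and 70 mm deep at -45 and +45 mm along its y axis; origin at the centre of its underside, z up. One socket holds the burnisher, the other the paddle, either way round
- burnisher: burnishing tool standing tip-down in the stand, 155 mm long, about 60 g: a short steel head (30 mm long, 14 mm thick, at the tip), then a plain round dark wooden handle of 20 mm diameter with a rounded end. Origin at the steel tip, z along the tool from tip to handle end. In the stand its tip is 10 mm above the bench and 85 mm of handle stick out above the block; it may lean a few degrees; its centre of mass lies about 80 mm from the tip
- paddle: wooden modelling paddle standing in the other socket, 144 mm long, with a flat blade on top (36 x 7 x 50 mm high); origin at its lower end, z along it. Leave alone
- cup: small terracotta cup, 72 mm across, 60 mm high, origin at the centre of its underside; bystander
- pot: small round terracotta pot, 80 mm across, 65 mm high, origin at the centre of its underside; bystander
Not all that is in view belongs to the job. There is more than one size of the burnisher; the job needs the smallest.

How it is judged:
By the outcome, as a careful person would: the job done as asked, in the order asked, and still so for the second after the job is handed in, while the arm keeps its last pose, push and grip.
It also fails if it takes over 64 s, if anything falls off the work surface, if the arm or the gripper's body presses on something with over 40 N, if the wrist force passes 120 N, or if a joint passes its speed limit or range.

## Working session

There is one attempt and no reset: what is moved stays moved. The work goes in short steps, Python scripts to look and compute and a tool call to move; the robot and the scene stay as the last step left them, time stands still between calls to the robot, and variables do not carry over. Pictures are saved under pics/ and viewed, and the job is handed in when it is done.

Besides the shell and the picture viewer there is one more tool, called after "Request:" by a JSON object that holds its "name" and its "arguments", one argument or row to a line. play_rows: Moves the arm, as the interface text tells. Its arguments: {"type":"object","properties":{"xyz":{"type":"array"},"rotation":{"type":"array"},"hand":{"type":"array"},"grip_force":{"type":"number"}},"required":["xyz","rotation","hand"]}

```bash
mkdir -p pics; ls; python3 - <<'E'
from station import robot,camera
import cv2,pickle
print(robot.get_state()); print(robot.tip_reach)
for n in ["scene","top","wrist"]:
    c=camera(n); cv2.imwrite(f"pics/{n}0.png",c["img"]); pickle.dump(c,open(f"{n}0.pkl","wb"))
    print(n,c["mtx"].tolist(),{k:c[k] for k in c if k in("rvec","tvec","hand_eye")})
E
```

```text
pics
{'clock': 0.0, 'joint_positions': array([ 6.65838035e+01,  1.51695748e+01,  9.19806725e+01,  1.91782013e-03,
        7.29798445e+01, -2.11391964e+00]), 'joint_vel': array([-0.00376408,  0.06127218,  0.01594818,  0.03196271, -0.13342208,
       -0.08974435]), 'joint_efforts': array([ 6.78417055e-04, -5.02123260e+01, -3.56869018e+01,  7.30331219e-02,
        2.94502534e-02, -1.79772887e-04]), 'position': array([244.93628334, 628.25781474, 254.38858027]), 'orientation': array([[ 3.63296360e-01, -9.31695400e-04, -9.31673165e-01],
       [ 9.31670871e-01, -2.07081466e-03,  3.63297536e-01],
       [-2.26780509e-03, -9.99997422e-01,  1.15714037e-04]]), 'ft_force': array([ 0.27009944,  0.00414665, -0.07747891]), 'torque': array([ 0.01804627, -0.02624506,  0.01047249]), 'finger_gap': 1.0009457806351587}
17.0
scene [[398.42777205004137, 0.0, 285.98065754255333], [0.0, 398.42777205004137, 210.42377086376743], [0.0, 0.0, 1.0]] {'rvec': array([ 1.34464933,  2.15240306, -0.91996348]), 'tvec': array([ 263.2324382 , -320.25783981, 1236.80441336])}
top [[393.25459693300814, 0.0, 282.71098713069136], [0.0, 393.25459693300814, 211.38947273653653], [0.0, 0.0, 1.0]] {'rvec': array([ 2.10136763, -2.1529553 ,  0.17407383]), 'tvec': array([ -5.67326516, 585.68073848, 958.71570474])}
wrist [[371.7703602348187, 0.0, 283.6557023102444], [0.0, 371.7703602348187, 201.69693688878147], [0.0, 0.0, 1.0]] {'hand_eye': array([[ 9.99999717e-01, -7.51809686e-04, -3.18085738e-05,
        -1.05245406e+00],
       [-1.69645240e-04, -2.66429167e-01,  9.63854486e-01,
        -1.28054383e+02],
       [-7.33109870e-04, -9.63854208e-01, -2.66429219e-01,
         6.68645951e+01],
       [ 0.00000000e+00,  0.00000000e+00,  0.00000000e+00,
         1.00000000e+00]])}
```

View pics/scene0.png

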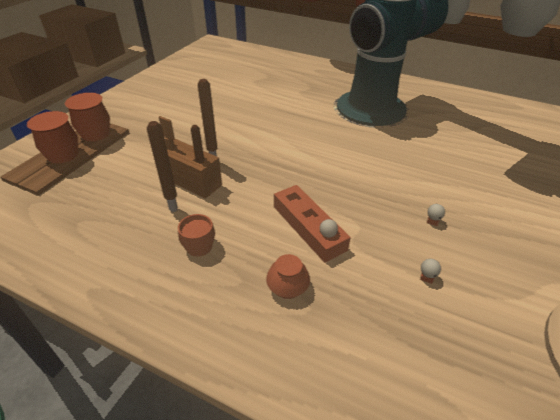

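View pics/top0.png

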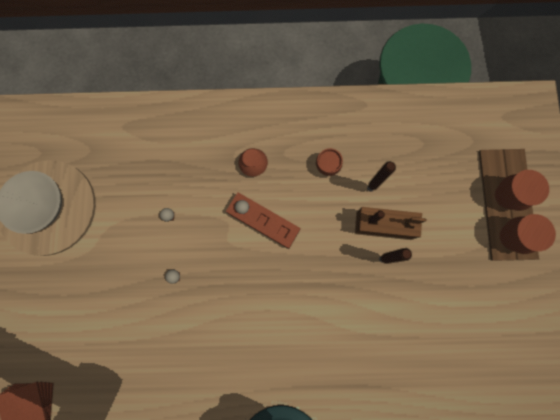

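View pics/wrist0.png

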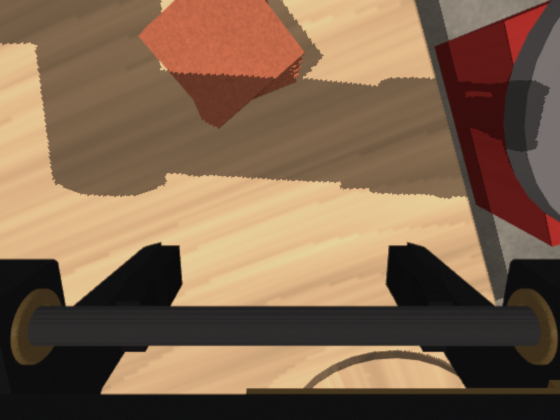

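The top view shows loose beads at (167,215) and (173,276), and the setter at (262,220) with its set bead at (242,207). The stand is at (390,222). In the scene view, burnisher candidates are the large ones at (162,165) and (207,115), which stand on the bench outside the stand, and the small one in the stand at about (197,140). The paddle is the other tool in the stand. I'll zoom in to check.

```bash
cat > h.py <<'E'
import numpy as np,cv2,pickle
def load(n): return pickle.load(open(n+".pkl","rb"))
def snap(name,out):
    from station import camera,robot
    s=robot.get_state(); c=camera(name); c["state"]=s
    pickle.dump(c,open(out+".pkl","wb")); cv2.imwrite(f"pics/{out}.png",c["img"]); return c
def T(c):  # cam->world
    if "hand_eye" in c:
        s=c["state"]; M=np.eye(4); M[:3,:3]=s["orientation"]; M[:3,3]=s["position"]; return M@c["hand_eye"]
    R=cv2.Rodrigues(np.array(c["rvec"]))[0]; M=np.eye(4); M[:3,:3]=R.T; M[:3,3]=-R.T@np.array(c["tvec"]).ravel(); return M
def cloud(c):
    d=c["depth"]; K=c["mtx"]; v,u=np.indices(d.shape)
    P=np.stack([(u-K[0,2])/K[0,0]*d,(v-K[1,2])/K[1,1]*d,d],-1); M=T(c)
    W=P@M[:3,:3].T+M[:3,3]; W[d==0]=np.nan; return W
def ray(c,u,v,z):
    K=c["mtx"]; M=T(c); r=M[:3,:3]@np.array([(u-K[0,2])/K[0,0],(v-K[1,2])/K[1,1],1]); o=M[:3,3]; return o+r*(z-o[2])/r[2]
def crop(img,x0,y0,x1,y1,s,fn): cv2.imwrite("pics/"+fn,cv2.resize(img[y0:y1,x0:x1],None,fx=s,fy=s,interpolation=cv2.INTER_CUBIC))
def sphere(P):
    A=np.c_[2*P,np.ones(len(P))]; x=np.linalg.lstsq(A,(P**2).sum(1),rcond=None)[0]; return x[:3],np.sqrt(x[3]+x[:3]@x[:3])
E
python3 - <<'E'
from h import *
t=load("top0"); s=load("scene0")
crop(t["img"],330,140,450,280,4,"t_stand.png"); crop(s["img"],130,70,240,260,3,"s_stand.png"); crop(t["img"],140,130,310,300,4,"t_set.png")
W=cloud(t)
for u,v in [(167,215),(173,276),(242,207),(285,231),(263,219),(378,215),(409,222),(380,177),(397,255),(253,162),(329,161)]: print(u,v,np.round(W[v-1:v+2,u-1:u+2].reshape(-1,3).mean(0)))
E
```

```text
167 215 [585. 280.  44.]
173 276 [428. 261.  43.]
242 207 [596.  83.  69.]
285 231 [538. -24.  25.]
263 219 [571.  32.  27.]
378 215 [ 552. -236.  163.]
409 222 [ 541. -320.  117.]
380 177 [ 641. -247.  160.]
397 255 [ 459. -263.  197.]
253 162 [715.  54.  63.]
329 161 [ 716. -144.   50.]
```

View pics/t_stand.png

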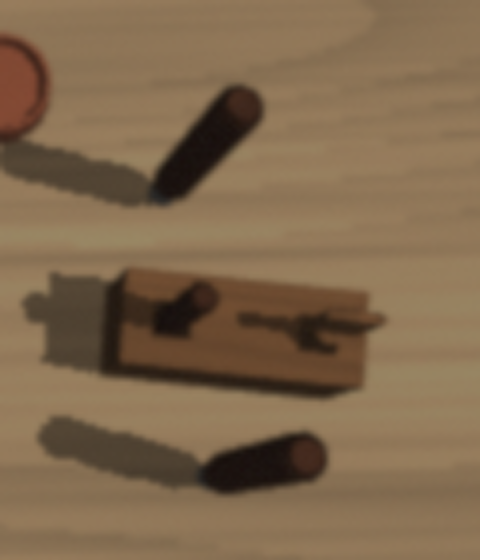

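View pics/s_stand.png

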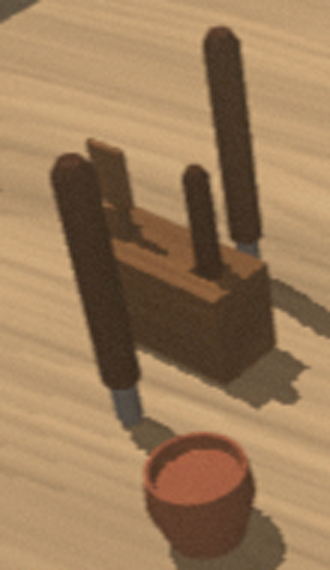

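View pics/t_set.png

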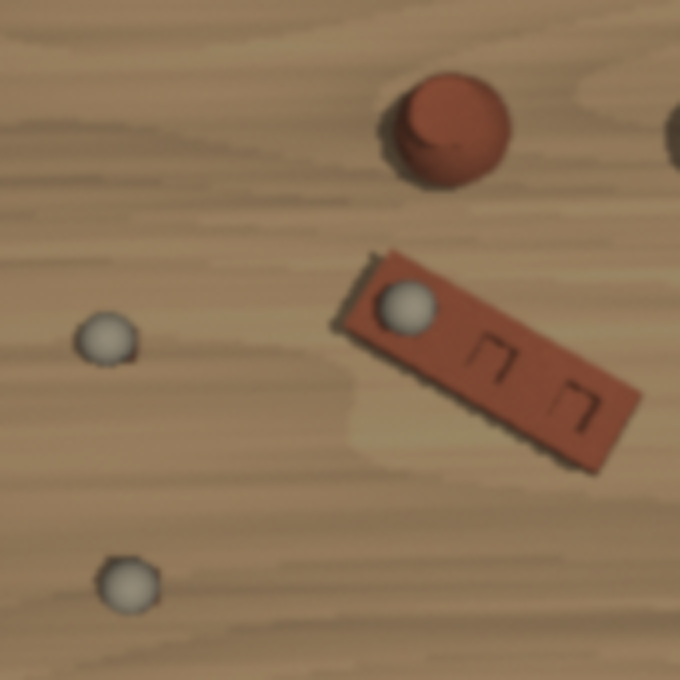

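The top crop shows a set bead at one end of the setter and two free wells. The small round-handled burnisher is in the stand's left socket, at about (378,213), and the paddle is in the right socket. The two larger burnishers stand outside at (380,177) and (397,255). I choose the one in the stand and will now measure everything.

```bash
python3 - <<'E'
from h import *
C={n:load(n+"0") for n in("top","scene")}
for n,c in C.items():
    W=cloud(c); P=W.reshape(-1,3); P=P[~np.isnan(P).any(1)]
    bench=P[(abs(P[:,0]-600)<200)&(abs(P[:,1])<300)&(abs(P[:,2])<15)]
    print(n,"bench z",np.median(bench[:,2]))
    for nm,a in dict(a=(585,280),b=(428,261),c=(596,83)).items():
        zlo,zc=(18,28) if nm!="c" else (46,52)
        Q=P[(np.hypot(P[:,0]-a[0],P[:,1]-a[1])<24)&(P[:,2]>zlo)&(P[:,2]<80)]
        from scipy.optimize import least_squares
        f=lambda x:np.linalg.norm(Q-x,axis=1)-18
        r=least_squares(f,[a[0],a[1],zc],loss="soft_l1",f_scale=1); print(nm,len(Q),r.x.round(1),abs(r.fun).mean().round(2))
    Q=P[(np.hypot(P[:,0]-570,P[:,1]-32)<115)&(P[:,2]>35)&(P[:,2]<45)]
    if len(Q)>20:
        (cx,cy),wh,ang=cv2.minAreaRect(Q[:,:2].astype(np.float32)); print("setter",cx,cy,wh,ang,np.median(Q[:,2]))
    Q=P[(np.hypot(P[:,0]-545,P[:,1]+275)<90)&(P[:,2]>76)&(P[:,2]<84)]
    if len(Q)>20:
        (cx,cy),wh,ang=cv2.minAreaRect(Q[:,:2].astype(np.float32)); print("stand",cx,cy,wh,ang,len(Q))
    for nm,a,r,zl,zh in (("burn",(550,-236),25,90,158),("big1",(640,-240),35,45,190),("big2",(460,-255),35,45,190)):
        Q=P[(np.hypot(P[:,0]-a[0],P[:,1]-a[1])<r)&(P[:,2]>zl)&(P[:,2]<260)]
        print(nm,len(Q),"zmax",Q[:,2].max().round(1))
        for z in np.arange(zl,Q[:,2].max(),20):
            q=Q[abs(Q[:,2]-z)<6]
            if len(q): print("   ",z,q.mean(0).round(1),len(q))
t=C["top"]
# back-projected corners of setter from crop /4
for p in [(392,250),(642,396),(597,474),(345,328),(493,358),(575,404)]:
    print(p,ray(t,140+p[0]/4,130+p[1]/4,40).round(1))
for p in [(127,268),(369,292),(363,388),(118,364)]:
    print("st",ray(t,330+p[0]/4,140+p[1]/4,80).round(1))
E
```

```text
top bench z 0.17286425953898288
a 150 [589.1 286.4  27.4] 1.01
b 163 [428.4 267.7  27.8] 1.0
c 155 [600.1  85.9  51.8] 0.86
setter 567.640625 33.17615509033203 (190.3661651611328, 60.19200134277344) 58.3031120300293 40.03040032117565
stand 519.2200927734375 -282.3605651855469 (151.54127502441406, 119.93913269042969) 82.35305786132812 1167
burn 120 zmax 168.1
    90.0 [ 550.3 -234.2   92.5] 5
    110.0 [ 549.5 -235.5  109.2] 10
    130.0 [ 550.1 -235.2  131.5] 12
    150.0 [ 549.6 -235.7  149.9] 12
big1 391 zmax 221.6
    45.0 [ 642.3 -249.1   48.2] 7
    65.0 [ 643.  -249.8   64.9] 15
    85.0 [ 643.1 -250.    84.3] 15
    105.0 [ 643.1 -250.   105.4] 20
    125.0 [ 644.1 -249.2  123.8] 20
    145.0 [ 643.4 -249.3  146.3] 21
    165.0 [ 644.1 -248.6  164. ] 23
    185.0 [ 643.  -250.   185.5] 24
    205.0 [ 645.8 -251.8  207.2] 42
big2 358 zmax 222.4
    45.0 [ 460.  -268.1   46.7] 4
    65.0 [ 458.  -265.8   63.8] 12
    85.0 [ 460.2 -265.    85.1] 11
    105.0 [ 459.5 -266.   105. ] 16
    125.0 [ 457.5 -266.6  124.8] 19
    145.0 [ 460.1 -265.2  145.6] 18
    165.0 [ 458.7 -266.2 
[... 869 characters left out ...]
  185.0 [ 659.1 -249.8  185. ] 90
    205.0 [ 658.6 -250.5  205.6] 95
big2 848 zmax 219.0
    45.0 [ 470.1 -270.    47.8] 22
    65.0 [ 470.1 -270.7   64.9] 46
    85.0 [ 469.9 -271.6   84.8] 48
    105.0 [ 469.4 -270.9  104.8] 52
    125.0 [ 469.2 -271.2  124.6] 54
    145.0 [ 469.3 -271.1  145.5] 59
    165.0 [ 469.  -270.4  165.3] 61
    185.0 [ 469.1 -271.   185.1] 64
    205.0 [ 469.2 -271.   205.3] 74
(392, 250) [640.3  96.1  40. ]
(642, 396) [540.1 -64.5  40. ]
(597, 474) [490.7 -34.2  40. ]
(345, 328) [589.3 126.8  40. ]
(493, 358) [567.2  31.   40. ]
(575, 404) [536.  -21.3  40. ]
st [ 586.4 -217.    80. ]
st [ 567.5 -365.8   80. ]
st [ 508.  -357.1   80. ]
st [ 526.4 -208.1   80. ]
```

```bash
cat > mv.py <<'E'
import sys,numpy as np
from scipy.spatial.transform import Rotation as Ro
from station import robot
def Rdown(jaw,tilt=0,az=0):
    a=np.radians(jaw); x=np.array([np.cos(a),np.sin(a),0]); y=np.array([0,0,-1.]); R=np.c_[x,y,np.cross(x,y)]
    if tilt: # lean so that finger direction swings toward azimuth az
        b=np.radians(az); ax=np.cross([0,0,-1],[np.cos(b),np.sin(b),0]); R=Ro.from_rotvec(np.radians(tilt)*ax).as_matrix()@R
    return R
def go(x,y,z,jaw,tilt=0,az=0):
    s=robot.get_state(); R=s["orientation"]
    d=R.T@(np.array([x,y,z])-s["position"])/1000; r=Ro.from_matrix(R.T@Rdown(jaw,tilt,az)).as_rotvec(degrees=True)
    print("shift m",d.round(4),"rot",r.round(2),"dist",round(np.linalg.norm(d)*1000,1),"clock",round(s["clock"],2),"F",s["ft_force"].round(1),"gap",round(s["finger_gap"]*88,1),"J",s["joint_positions"].round(0))
if __name__=="__main__": go(*map(float,sys.argv[1:]))
E
python3 mv.py 589 286 150 -31.6
```

```text
shift m [-0.1939  0.105  -0.4449] rot [ 8.000e-02  1.003e+02 -7.000e-02] dist 496.5 clock 0.15 F [ 0.5 -0.3  0.5] gap 88.1 J [67. 15. 92. -0. 73. -2.]
```

Request:
{"name": "play_rows", "arguments": {
  "xyz": [
    [-0.194,0.105,-0.445],
    [-0.194,0.105,-0.445],
    [-0.194,0.105,-0.445],
    [-0.194,0.105,-0.445],
    [-0.194,0.105,-0.445],
    [-0.194,0.105,-0.445],
    [-0.194,0.105,-0.445],
    [-0.194,0.105,-0.445],
    [-0.194,0.105,-0.445],
    [-0.194,0.105,-0.445],
    [-0.194,0.105,-0.445],
    [-0.194,0.105,-0.445]
  ],
  "rotation": [
    [0,100,0],
    [0,100,0],
    [0,100,0],
    [0,100,0],
    [0,100,0],
    [0,100,0],
    [0,100,0],
    [0,100,0],
    [0,100,0],
    [0,100,0],
    [0,100,0],
    [0,100,0]
  ],
  "hand": [0,0,0,0,0,0,0,0,0,0,0,0],
  "grip_force": 12
}}

```text
clock: 1.15
position: [590.5, 284.4, 149.9]
orientation: [[0.953, -0.0, 0.303], [-0.303, -0.0, 0.953], [-0.0, -1.0, -0.0]]
ft_force: [-0.1, -0.5, 1.0]
finger_gap: 1.002
```

```bash
python3 mv.py 589 286 150 -31.6
```

```text
shift m [-0.0019 -0.0001  0.0011] rot [ 3.000e-02  1.397e+01 -1.000e-02] dist 2.2 clock 1.15 F [-0.1 -0.5  1. ] gap 88.2 J [ 24.  18. 100.  -0.  62.  41.]
```

Request:
{"name": "play_rows", "arguments": {
  "xyz": [
    [-0.002,0.02,0.001],
    [-0.002,0.05,0.001],
    [-0.002,0.075,0.001],
    [-0.002,0.095,0.001],
    [-0.002,0.11,0.001],
    [-0.002,0.116,0.001],
    [-0.002,0.116,0.001],
    [-0.002,0.116,0.001]
  ],
  "rotation": [
    [0,7,0],
    [0,14,0],
    [0,14,0],
    [0,14,0],
    [0,14,0],
    [0,14,0],
    [0,14,0],
    [0,14,0]
  ],
  "hand": [0,0,0,0,0.2,0.4,0.4,0.4]
}}

```text
clock: 1.82
position: [588.1, 288.3, 35.2]
orientation: [[0.855, 0.001, 0.518], [-0.518, 0.0, 0.855], [0.0, -1.0, 0.0]]
ft_force: [0.6, -0.3, 1.0]
finger_gap: 0.72
```

```bash
python3 mv.py 589 286 34 -31.6; python3 -c "
from h import *
snap('wrist','w1');snap('scene','s1');c=load('s1');crop(c['img'],380,100,560,320,3,'s1c.png')"
```

```text
shift m [ 0.002   0.0012 -0.0015] rot [-0.03  0.37  0.02] dist 2.8 clock 1.82 F [ 0.6 -0.3  1. ] gap 63.4 J [ 24.  25. 104.  -0.  51.  55.]
```

View pics/w1.png

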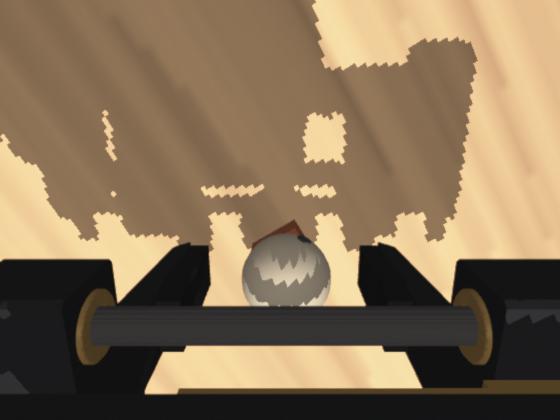

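View pics/s1c.png

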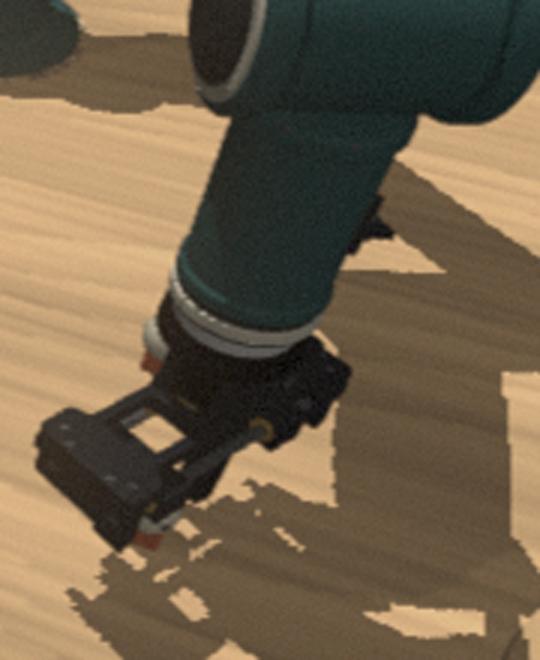

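The wrist view shows the bead at (286,275), centred between the fingers. I'll check its depth along tool z with a sphere fit.

```bash
cat >> h.py <<'E'
def beadfit(c,g,rad=26,zl=16):
    from scipy.optimize import least_squares
    P=cloud(c).reshape(-1,3); P=P[~np.isnan(P).any(1)]
    m=(np.linalg.norm(P-np.array(g),axis=1)<rad)&(P[:,2]>zl); Q=P[m]
    r=least_squares(lambda x:np.linalg.norm(Q-x,axis=1)-18,g,loss="soft_l1",f_scale=1); return r.x.round(1),len(Q),abs(r.fun).mean().round(2)
E
python3 -c "
from h import *
c=load('w1');x=beadfit(c,[589,286,28]);print(x);s=c['state'];print('tool frame',(s['orientation'].T@(x[0]-s['position'])).round(1))"
```

```text
(array([589.2, 285.5,  26.6]), 5478, np.float64(0.36))
tool frame [ 2.4  8.6 -1.8]
```

Request:
{"name": "play_rows", "arguments": {
  "xyz": [
    [0.002,0.001,-0.002],
    [0.002,0.001,-0.002],
    [0.002,0.001,-0.002],
    [0.002,0.001,-0.002],
    [0.002,0.001,-0.002],
    [0.002,0.001,-0.002],
    [0.002,0.001,-0.002],
    [0.002,-0.005,-0.002],
    [0.002,-0.02,-0.002],
    [0.002,-0.04,-0.002],
    [0.002,-0.06,-0.002],
    [0.002,-0.08,-0.002]
  ],
  "rotation": [
    [0,0,0],
    [0,0,0],
    [0,0,0],
    [0,0,0],
    [0,0,0],
    [0,0,0],
    [0,0,0],
    [0,0,0],
    [0,0,0],
    [0,0,0],
    [0,0,0],
    [0,0,0]
  ],
  "hand": [0.4,0.5,0.6,0.8,0.8,0.8,0.8,0.8,0.8,0.8,0.8,0.8],
  "grip_force": 15
}}

```text
clock: 2.92
position: [588.4, 285.2, 116.3]
orientation: [[0.855, 0.0, 0.519], [-0.519, -0.0, 0.855], [0.0, -1.0, 0.0]]
ft_force: [1.0, 0.6, -0.7]
finger_gap: 0.394
```

```bash
python3 mv.py 535.2 -20.4 110 -31.6; python3 -c "
from h import *
c=snap('wrist','w2');s=c['state'];g=s['position']+s['orientation']@[0,7,0];x=beadfit(c,g);print(x,'tool frame',(s['orientation'].T@(x[0]-s['position'])).round(1))"
```

```text
shift m [ 0.113   0.0063 -0.2888] rot [-0.    0.35  0.01] dist 310.2 clock 2.92 F [ 1.   0.6 -0.7] gap 34.7 J [ 24.  19. 102.  -0.  59.  55.]
(array([589.8, 284.9, 108.6]), 7468, np.float64(1.28)) tool frame [1.3 7.7 0.5]
```

View pics/w2.png

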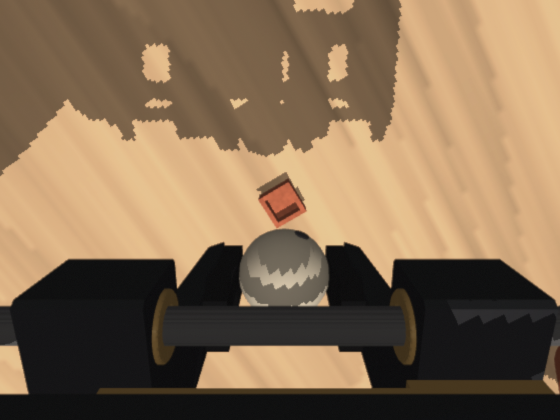

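Bead a is held: it shows at (284,272) with the empty prop behind it at (282,200). I'll move it to above well 0.

Request:
{"name": "play_rows", "arguments": {
  "xyz": [
    [0.01,0.001,-0.025],
    [0.021,0.002,-0.055],
    [0.034,0.002,-0.09],
    [0.047,0.003,-0.12],
    [0.061,0.003,-0.155],
    [0.074,0.004,-0.19],
    [0.088,0.005,-0.225],
    [0.1,0.006,-0.255],
    [0.108,0.006,-0.275],
    [0.113,0.006,-0.289],
    [0.113,0.006,-0.289],
    [0.113,0.006,-0.289]
  ],
  "rotation": [
    [0,0,0],
    [0,0,0],
    [0,0,0],
    [0,0,0],
    [0,0,0],
    [0,0,0],
    [0,0,0],
    [0,0,0],
    [0,0,0],
    [0,0,0],
    [0,0,0],
    [0,0,0]
  ],
  "hand": [0.8,0.8,0.8,0.8,0.8,0.8,0.8,0.8,0.8,0.8,0.8,0.8]
}}

```text
clock: 3.97
position: [535.1, -21.1, 108.9]
orientation: [[0.854, 0.001, 0.521], [-0.521, 0.0, 0.854], [0.0, -1.0, 0.0]]
ft_force: [0.4, 0.7, -1.0]
finger_gap: 0.4
```

```bash
python3 mv.py 535.2 -20.4 80 -31.6; python3 -c "
from h import *
c=snap('wrist','w3');c=snap('top','t3');crop(c['img'],180,150,340,290,4,'t3c.png')"
```

```text
shift m [-0.0003  0.0289  0.0006] rot [-0.03  0.23  0.02] dist 28.9 clock 3.97 F [ 0.4  0.7 -1. ] gap 35.2 J [ -5.   8. 117.   0.  55.  26.]
```

View pics/w3.png

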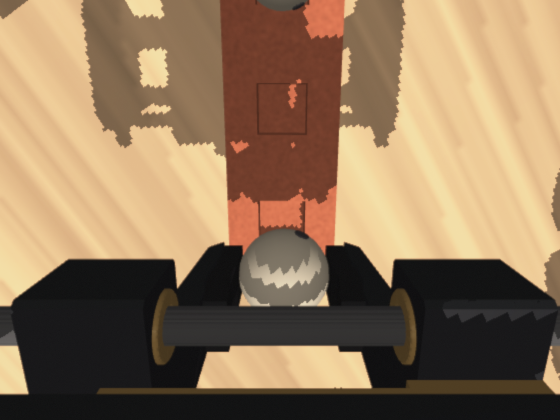

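The wrist view shows well 1 centred at about (282,108). Well 0 lies below the bead, with its far edge at about (282,201) and the setter parallel to the view.

```bash
python3 -c "
from h import *
c=load('w3')
for p in [(258,84),(306,83),(308,133),(257,134),(260,202),(304,201),(229,220),(335,220)]: print(p,ray(c,*p,40).round(1))
a=np.mean([ray(c,*p,40) for p in [(258,84),(306,83),(308,133),(257,134)]],0);b=np.radians(58.4);print('well1',a,'well0',a[:2]-62*np.array([np.cos(b),np.sin(b)]))
P=cloud(c).reshape(-1,3);P=P[(P[:,2]>37)&(P[:,2]<43)];print(P[:,2].mean(),len(P))
"; python3 mv.py 535.2 -20.4 63 -31.6
```

```text
(258, 84) [564.4  48.8  40. ]
(306, 83) [585.4  36.5  40. ]
(308, 133) [573.6  14.5  40. ]
(257, 134) [550.6  28.   40. ]
(260, 202) [532.1  -4.   40. ]
(304, 201) [553.1 -16.2  40. ]
(229, 220) [511.8  -3.8  40. ]
(335, 220) [562.2 -34.6  40. ]
well1 [568.48960334  31.93158464  40.        ] well0 [536.00247716 -20.87548528]
39.0317171832749 22951
shift m [ 0.0001  0.0459 -0.0005] rot [-0.03  0.36  0.02] dist 45.9 clock 4.07 F [-0.7 -0.3 -0.4] gap 35.0 J [ -5.   8. 117.   0.  55.  26.]
```

Request:
{"name": "play_rows", "arguments": {
  "xyz": [
    [0,0.02,0],
    [0,0.035,0],
    [0,0.042,0],
    [0,0.046,0],
    [0,0.046,0],
    [0,0.046,0],
    [0,0.046,0],
    [0,0.046,0],
    [0,0.046,0],
    [0,0.046,0],
    [0,0.046,0],
    [0,0.046,0]
  ],
  "rotation": [
    [0,0,0],
    [0,0,0],
    [0,0,0],
    [0,0,0],
    [0,0,0],
    [0,0,0],
    [0,0,0],
    [0,0,0],
    [0,0,0],
    [0,0,0],
    [0,0,0],
    [0,0,0]
  ],
  "hand": [0.8,0.8,0.8,0.8,0.8,0.8,0.58,0.56,0.54,0.5,0.45,0.4]
}}

```text
clock: 5.07
position: [535.3, -20.5, 63.0]
orientation: [[0.855, 0.0, 0.519], [-0.519, -0.0, 0.855], [0.0, -1.0, 0.0]]
ft_force: [-1.0, 1.0, -0.1]
finger_gap: 0.592
```

```bash
python3 mv.py 535.2 -20.4 110 -31.6; python3 -c "
from h import *
c=snap('wrist','w4');x=beadfit(c,[535.6,-20.6,52],zl=41);print(x)"
```

```text
shift m [-0.0001 -0.047   0.0001] rot [-0.01  0.35  0.02] dist 47.0 clock 5.07 F [-1.   1.  -0.1] gap 52.1 J [ -5.  12. 119.  -0.  50.  26.]
(array([535.4, -20.7,  51.1]), 5960, np.float64(0.58))
```

View pics/w4.png

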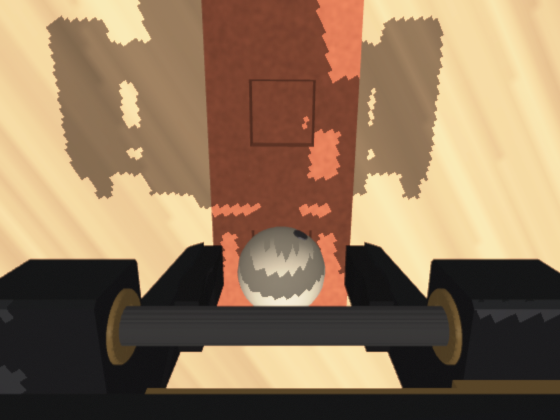

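The bead at (282,268) is seated in well 0. Next is bead b.

Request:
{"name": "play_rows", "arguments": {
  "xyz": [
    [0,-0.02,0],
    [0,-0.045,0],
    [-0.02,-0.05,0.016],
    [-0.05,-0.05,0.04],
    [-0.08,-0.05,0.064],
    [-0.11,-0.05,0.088],
    [-0.14,-0.05,0.111],
    [-0.17,-0.05,0.135],
    [-0.2,-0.05,0.159],
    [-0.225,-0.04,0.178],
    [-0.241,-0.035,0.19],
    [-0.241,-0.035,0.19]
  ],
  "rotation": [
    [0,0,0],
    [0,0,0],
    [0,0,0],
    [0,0,0],
    [0,0,0],
    [0,0,0],
    [0,0,0],
    [0,0,0],
    [0,0,0],
    [0,0,0],
    [0,0,0],
    [0,0,0]
  ],
  "hand": [0.3,0.3,0.3,0.3,0.3,0.3,0.3,0.3,0.3,0.3,0.3,0.3]
}}

```text
clock: 6.12
position: [425.5, 269.5, 96.8]
orientation: [[0.857, -0.002, 0.515], [-0.515, 0.0, 0.857], [-0.002, -1.0, -0.001]]
ft_force: [-1.3, 0.1, 0.1]
finger_gap: 0.7
```

```bash
python3 mv.py 428.2 267 35 -31.6; python3 -c "
from h import *
c=snap('wrist','w5');x=beadfit(c,[428.2,267,28]);print(x)"
```

```text
shift m [ 0.0037  0.0618 -0.0007] rot [ 0.05  0.57 -0.09] dist 61.9 clock 6.12 F [-1.3  0.1  0.1] gap 61.6 J [ 29.   6. 121.   0.  53.  60.]
(array([428.2, 266.6,  26.6]), 3198, np.float64(0.35))
```

View pics/w5.png

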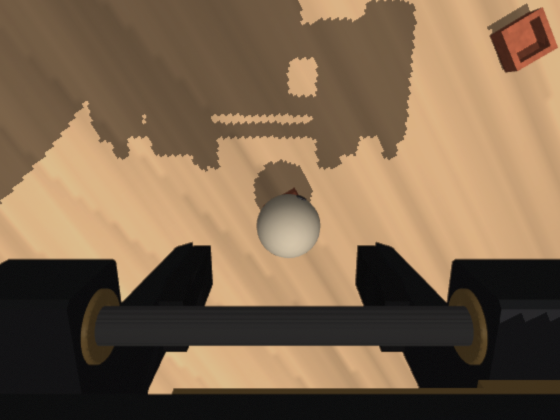

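Bead b is at (289,225) on its prop. Since the arm may have still been settling, I'll re-read before descending.

```bash
python3 mv.py 428.2 266.8 34.5 -31.6
```

```text
shift m [ 0.0022  0.0627 -0.0001] rot [ 0.07  0.57 -0.03] dist 62.7 clock 6.17 F [-0.1 -0.3 -0.3] gap 61.8 J [ 29.   6. 121.  -0.  53.  60.]
```

Request:
{"name": "play_rows", "arguments": {
  "xyz": [
    [0.001,0.02,0],
    [0.001,0.042,0],
    [0.001,0.056,0],
    [0.001,0.063,0],
    [0.001,0.063,0]
  ],
  "rotation": [
    [0,0,0],
    [0,0,0],
    [0,0,0],
    [0,0,0],
    [0,0,0]
  ],
  "hand": [0.3,0.3,0.35,0.4,0.4]
}}

```text
clock: 6.58
position: [427.7, 264.7, 33.2]
orientation: [[0.854, -0.003, 0.52], [-0.52, -0.002, 0.854], [-0.001, -1.0, -0.003]]
ft_force: [0.7, -0.3, 0.7]
finger_gap: 0.602
```

```bash
python3 -c "
from h import *
c=snap('wrist','w6');x=beadfit(c,[428.2,267,28]);s=c['state'];print(x,(s['orientation'].T@(x[0]-s['position'])).round(1))"; python3 mv.py 428.2 266.8 34.5 -31.6
```

```text
(array([428. , 266.7,  26.6]), 6384, np.float64(0.73)) [-0.8  6.6  1.8]
shift m [-0.001  -0.0002  0.001 ] rot [ 0.08  0.28 -0.03] dist 1.5 clock 6.63 F [ 0.7 -0.4  0.8] gap 52.8 J [ 29.  11. 123.  -0.  46.  60.]
```

Request:
{"name": "play_rows", "arguments": {
  "xyz": [
    [-0.001,0,0.001],
    [-0.001,0,0.001],
    [-0.001,0,0.001],
    [-0.001,0,0.001],
    [-0.001,0,0.001],
    [-0.001,0,0.001],
    [-0.001,0,0.001],
    [-0.001,-0.007,0.001],
    [-0.001,-0.022,0.001],
    [-0.001,-0.045,0.001],
    [-0.001,-0.07,0.001],
    [-0.001,-0.08,0.001]
  ],
  "rotation": [
    [0,0,0],
    [0,0,0],
    [0,0,0],
    [0,0,0],
    [0,0,0],
    [0,0,0],
    [0,0,0],
    [0,0,0],
    [0,0,0],
    [0,0,0],
    [0,0,0],
    [0,0,0]
  ],
  "hand": [0.5,0.6,0.8,0.8,0.8,0.8,0.8,0.8,0.8,0.8,0.8,0.8]
}}

```text
clock: 7.63
position: [429.6, 268.7, 117.8]
orientation: [[0.855, 0.004, 0.519], [-0.519, 0.002, 0.855], [0.002, -1.0, 0.004]]
ft_force: [0.2, -0.2, -0.6]
finger_gap: 0.394
```

```bash
python3 -c "
from h import *
c=snap('wrist','w7');s=c['state'];g=s['position']+s['orientation']@[0,7,0];x=beadfit(c,g);print(x,(s['orientation'].T@(x[0]-s['position'])).round(1))"; python3 mv.py 568 32.1 110 -31.6
```

```text
(array([429.8, 266.6, 108.6]), 7141, np.float64(1.51)) [ 1.3  9.2 -1.7]
shift m [ 0.2406  0.0089 -0.1315] rot [-0.34  0.37  0.19] dist 274.3 clock 7.68 F [0.8 0.  0.3] gap 34.8 J [ 29.   4. 120.  -0.  55.  60.]
```

View pics/w7.png

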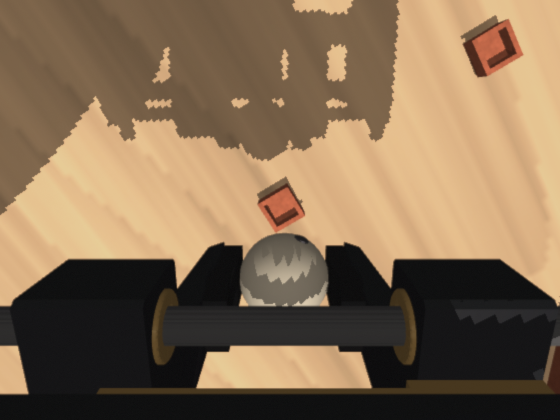

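Bead b is held, at (284,272), with both props now empty. I'll take it to well 1.

Request:
{"name": "play_rows", "arguments": {
  "xyz": [
    [0.02,0.001,-0.011],
    [0.05,0.002,-0.027],
    [0.08,0.003,-0.044],
    [0.112,0.004,-0.061],
    [0.144,0.005,-0.079],
    [0.176,0.006,-0.096],
    [0.206,0.007,-0.113],
    [0.228,0.008,-0.125],
    [0.24,0.009,-0.131],
    [0.24,0.009,-0.131],
    [0.24,0.009,-0.131],
    [0.24,0.009,-0.131]
  ],
  "rotation": [
    [0,0,0],
    [0,0,0],
    [0,0,0],
    [0,0,0],
    [0,0,0],
    [0,0,0],
    [0,0,0],
    [0,0,0],
    [0,0,0],
    [0,0,0],
    [0,0,0],
    [0,0,0]
  ],
  "hand": [0.8,0.8,0.8,0.8,0.8,0.8,0.8,0.8,0.8,0.8,0.8,0.8]
}}

```text
clock: 8.68
position: [564.2, 32.5, 105.0]
orientation: [[0.855, -0.002, 0.518], [-0.518, 0.001, 0.855], [-0.002, -1.0, -0.001]]
ft_force: [-0.3, 0.2, -0.6]
finger_gap: 0.395
```

```bash
python3 -c "
from h import *
c=snap('wrist','w8')"; python3 mv.py 568 32.1 64 -31.6
```

```text
shift m [0.0036 0.0412 0.0014] rot [ 0.02  0.43 -0.08] dist 41.4 clock 8.73 F [-0.2 -0.5 -0.2] gap 34.9 J [  1.  11. 113.   0.  55.  32.]
```

View pics/w8.png

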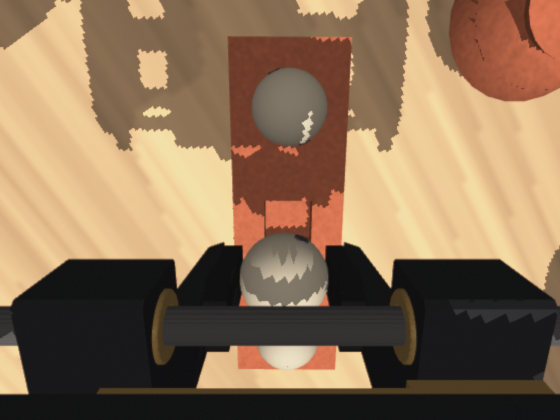

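Request:
{"name": "play_rows", "arguments": {
  "xyz": [
    [0.0035,0.012,0.001],
    [0.0035,0.028,0.001],
    [0.0035,0.037,0.001],
    [0.0035,0.041,0.001],
    [0.0035,0.041,0.001],
    [0.0035,0.041,0.001]
  ],
  "rotation": [
    [0,0,0],
    [0,0,0],
    [0,0,0],
    [0,0,0],
    [0,0,0],
    [0,0,0]
  ],
  "hand": [0.8,0.8,0.8,0.8,0.8,0.8]
}}

```text
clock: 9.23
position: [568.7, 30.8, 64.4]
orientation: [[0.855, -0.001, 0.518], [-0.518, -0.0, 0.855], [-0.0, -1.0, -0.0]]
ft_force: [-0.9, -0.4, -0.3]
finger_gap: 0.394
```

```bash
python3 mv.py 568 32.1 63 -31.6
```

```text
shift m [-0.0012  0.0014  0.0008] rot [ 0.02  0.39 -0.03] dist 2.1 clock 9.23 F [-0.9 -0.4 -0.3] gap 34.7 J [  1.  15. 114.  -0.  51.  32.]
```

Request:
{"name": "play_rows", "arguments": {
  "xyz": [
    [-0.001,0.001,0.001],
    [-0.001,0.001,0.001],
    [-0.001,0.001,0.001],
    [-0.001,0.001,0.001],
    [-0.001,0.001,0.001],
    [-0.001,0.001,0.001],
    [-0.001,0.001,0.001],
    [-0.001,0.001,0.001],
    [-0.001,0.001,0.001]
  ],
  "rotation": [
    [0,0,0],
    [0,0,0],
    [0,0,0],
    [0,0,0],
    [0,0,0],
    [0,0,0],
    [0,0,0],
    [0,0,0],
    [0,0,0]
  ],
  "hand": [0.8,0.8,0.58,0.56,0.54,0.5,0.45,0.4,0.4]
}}

```text
clock: 9.98
position: [568.6, 31.8, 63.8]
orientation: [[0.855, 0.0, 0.519], [-0.519, -0.0, 0.855], [0.0, -1.0, 0.0]]
ft_force: [-1.2, -0.8, 0.2]
finger_gap: 0.6
```

Request:
{"name": "play_rows", "arguments": {
  "xyz": [
    [0,-0.015,0],
    [0,-0.04,0],
    [0,-0.08,0],
    [0,-0.12,0],
    [0,-0.16,0],
    [0,-0.2,0],
    [0,-0.22,0],
    [0,-0.22,0]
  ],
  "rotation": [
    [0,0,0],
    [0,0,0],
    [0,0,0],
    [0,0,0],
    [0,0,0],
    [0,0,0],
    [0,0,0],
    [0,0,0]
  ],
  "hand": [0.4,0.4,0.4,0.4,0.4,0.4,0.4,0.4]
}}

```text
clock: 10.65
position: [571.9, 31.9, 291.2]
orientation: [[0.855, 0.012, 0.519], [-0.519, 0.0, 0.855], [0.01, -1.0, 0.006]]
ft_force: [-0.3, 0.9, -0.3]
finger_gap: 0.601
```

```bash
python3 -c "
from h import *
c=snap('wrist','w9')
for g in ([568,32,52],[535.5,-20.6,52],[600,85.5,52]): print(beadfit(c,g,zl=41))"; python3 mv.py 555 -238 300 -97
```

```text
(array([568.1,  32.2,  51. ]), 1004, np.float64(0.43))
(array([535.6, -20.5,  51. ]), 924, np.float64(0.42))
(array([600.6,  85.1,  50.9]), 1130, np.float64(0.43))
shift m [ 0.1268 -0.0125 -0.2386] rot [-0.4  65.75  0.19] dist 270.5 clock 10.7 F [ 0.7  0.4 -1.1] gap 52.9 J [  1.   3. 103.  -0.  74.  32.]
```

View pics/w9.png

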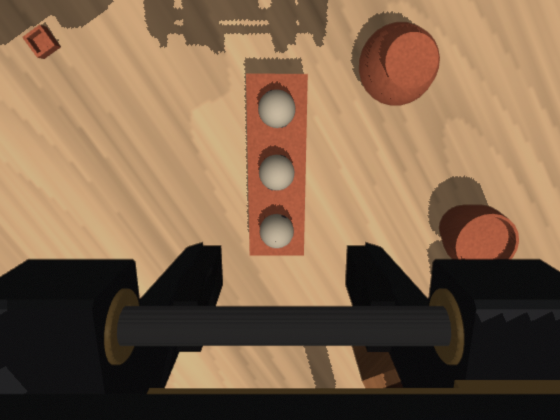

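All three beads are seated, at (277,107), (277,171) and (276,230), each with its centre at z≈51. Now the burnisher.

Request:
{"name": "play_rows", "arguments": {
  "xyz": [
    [0.012,-0.003,-0.022],
    [0.025,-0.006,-0.045],
    [0.038,-0.012,-0.07],
    [0.05,-0.012,-0.095],
    [0.064,-0.012,-0.12],
    [0.077,-0.012,-0.145],
    [0.09,-0.012,-0.17],
    [0.102,-0.012,-0.192],
    [0.114,-0.012,-0.215],
    [0.122,-0.012,-0.23],
    [0.127,-0.012,-0.239],
    [0.127,-0.012,-0.239]
  ],
  "rotation": [
    [0,6,0],
    [0,13,0],
    [0,20,0],
    [0,27,0],
    [0,33,0],
    [0,40,0],
    [0,46,0],
    [0,52,0],
    [0,58,0],
    [0,63,0],
    [0,65.6,0],
    [0,65.6,0]
  ],
  "hand": [0.4,0.4,0.4,0.4,0.4,0.4,0.4,0.4,0.4,0.4,0.4,0.4]
}}

```text
clock: 11.7
position: [551.7, -240.1, 292.7]
orientation: [[-0.123, -0.004, 0.992], [-0.992, 0.001, -0.123], [-0.001, -1.0, -0.004]]
ft_force: [-0.6, -0.1, 0.3]
finger_gap: 0.601
```

```bash
python3 -c "
from h import *
c=snap('wrist','w10')"; python3 mv.py 555 -238 300 -97
```

```text
shift m [-0.0012 -0.007   0.0028] rot [ 0.23  0.1  -0.08] dist 7.6 clock 11.75 F [-0.8  0.6 -0.1] gap 52.8 J [-26.   6.  98.   0.  76.  71.]
```

View pics/w10.png

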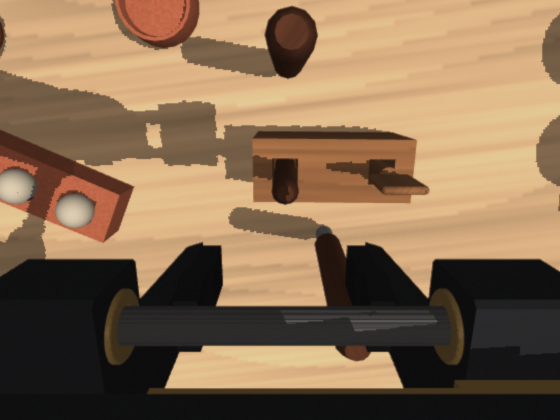

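The wrist view shows the stand with the slim round handle at (286,180) in its socket and the paddle at (400,185). The large burnishers are at (291,40) and (345,290). I'll fit the handle axis from this view.

```bash
python3 -c "
from h import *
from scipy.optimize import least_squares
def fitaxis(Q,r,zm):
    f=lambda p:np.linalg.norm(np.cross(Q-[p[0],p[1],zm],np.array([p[2],p[3],1])/np.linalg.norm([p[2],p[3],1])),axis=1)-r
    s=least_squares(f,[Q[:,0].mean(),Q[:,1].mean(),0,0],loss='soft_l1',f_scale=1); return s.x.round(3),abs(s.fun).mean().round(2),len(Q)
L=[]
for n in ('w10','top0','scene0'):
    c=load(n);P=cloud(c).reshape(-1,3);P=P[~np.isnan(P).any(1)]
    Q=P[(np.hypot(P[:,0]-555,P[:,1]+238)<28)&(P[:,2]>86)&(P[:,2]<175)]
    print(n,Q[:,2].max().round(1),'top',Q[Q[:,2]>Q[:,2].max()-4].mean(0).round(1)); Q=Q[Q[:,2]<155]; L.append(Q); print(fitaxis(Q,10,130))
print(fitaxis(np.vstack([L[0][::max(1,len(L[0])//200)],L[1],L[2]]),10,130))
c=load('w10');P=cloud(c).reshape(-1,3);P=P[~np.isnan(P).any(1)]
Q=P[(P[:,0]>500)&(P[:,0]<600)&(P[:,1]<-300)&(P[:,1]>-370)&(P[:,2]>100)&(P[:,2]<180)]
print('paddle',Q.min(0).round(1),Q.max(0).round(1))
for p in [(254,137),(414,139),(254,202),(411,203)]: print(ray(c,*p,80).round(1))
"
```

```text
w10 165.9 top [ 556.2 -242.6  163.8]
(array([ 5.55449e+02, -2.42456e+02, -1.00000e-03,  0.00000e+00]), np.float64(0.13), 355)
top0 168.1 top [ 554.6 -240.9  165.4]
(array([ 5.54752e+02, -2.41862e+02, -4.00000e-03,  3.00000e-03]), np.float64(0.28), 61)
scene0 166.1 top [ 557.5 -240.4  164.2]
(array([ 5.55033e+02, -2.42592e+02, -1.00000e-03,  1.00000e-03]), np.float64(0.84), 256)
(array([ 5.55300e+02, -2.42431e+02, -1.00000e-03,  1.00000e-03]), np.float64(0.47), 672)
paddle [ 538.8 -348.8  100. ] [ 553.  -313.7  154.9]
[ 590.1 -218.9   80. ]
[ 570.3 -362.8   80. ]
[ 529.5 -210.    80. ]
[ 510.1 -358.2   80. ]
```

```bash
python3 mv.py 555.3 -242.4 188 -97
```

```text
shift m [0.0033 0.105  0.0041] rot [ 0.23  0.1  -0.08] dist 105.1 clock 11.75 F [-0.8  0.6 -0.1] gap 52.8 J [-26.   6.  98.   0.  76.  71.]
```

Request:
{"name": "play_rows", "arguments": {
  "xyz": [
    [0.003,0.01,0.004],
    [0.003,0.03,0.004],
    [0.003,0.055,0.004],
    [0.003,0.08,0.004],
    [0.003,0.098,0.004],
    [0.003,0.105,0.004],
    [0.003,0.105,0.004],
    [0.003,0.105,0.004]
  ],
  "rotation": [
    [0.2,0,0],
    [0.2,0,0],
    [0.2,0,0],
    [0.2,0,0],
    [0.2,0,0],
    [0.2,0,0],
    [0.2,0,0],
    [0.2,0,0]
  ],
  "hand": [0.4,0.4,0.4,0.4,0.4,0.4,0.4,0.4]
}}

```text
clock: 12.42
position: [556.8, -241.2, 190.3]
orientation: [[-0.118, 0.003, 0.993], [-0.993, 0.0, -0.118], [-0.0, -1.0, 0.003]]
ft_force: [0.9, -0.0, -0.1]
finger_gap: 0.597
```

```bash
python3 -c "
from h import *
c=snap('wrist','w11')"; python3 mv.py 555.3 -242.4 135 -97
```

```text
shift m [ 0.0009  0.0566 -0.0024] rot [-0.28  0.21  0.02] dist 56.6 clock 12.47 F [-0.5  0.2  0.5] gap 53.0 J [-26.  10. 105.   0.  65.  71.]
```

View pics/w11.png

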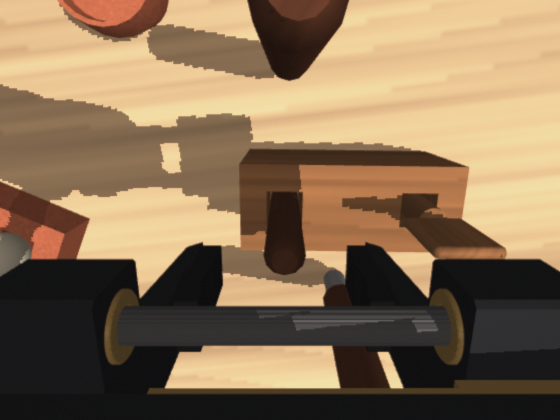

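The handle is centred between the fingers at (285,240), with the paddle clear of the right finger. Descending.

Request:
{"name": "play_rows", "arguments": {
  "xyz": [
    [0.001,0.006,-0.002],
    [0.001,0.018,-0.002],
    [0.001,0.032,-0.002],
    [0.001,0.045,-0.002],
    [0.001,0.054,-0.002],
    [0.001,0.0565,-0.002],
    [0.001,0.0565,-0.002],
    [0.001,0.0565,-0.002]
  ],
  "rotation": [
    [-0.2,0,0],
    [-0.2,0,0],
    [-0.2,0,0],
    [-0.2,0,0],
    [-0.2,0,0],
    [-0.2,0,0],
    [-0.2,0,0],
    [-0.2,0,0]
  ],
  "hand": [0.4,0.4,0.4,0.4,0.4,0.4,0.4,0.4]
}}

```text
clock: 13.13
position: [555.0, -242.7, 134.2]
orientation: [[-0.119, -0.0, 0.993], [-0.993, 0.0, -0.119], [-0.0, -1.0, -0.0]]
ft_force: [-0.3, -0.0, 0.3]
finger_gap: 0.601
```

```bash
python3 -c "
from h import *
c=snap('wrist','w12');c=snap('scene','s12');crop(c['img'],100,50,280,270,3,'s12c.png')"; python3 mv.py 555.3 -242.4 135 -97
```

```text
shift m [-0.0006  0.     -0.0002] rot [-0.08  0.15  0.03] dist 0.6 clock 13.23 F [ 0.3 -0.6 -0.6] gap 53.0 J [-26.  14. 107.  -0.  59.  71.]
```

View pics/w12.png

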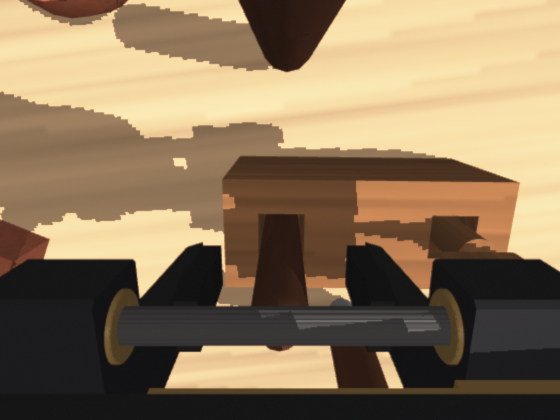

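View pics/s12c.png

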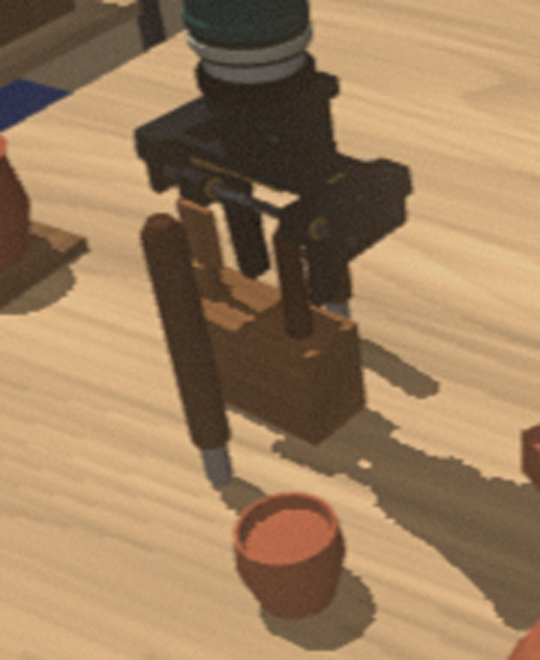

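The handle is between the fingers, at (280,270) in the wrist view, and the paddle and large burnishers are clear. I'll close and lift a little.

Request:
{"name": "play_rows", "arguments": {
  "xyz": [
    [0,0,0],
    [0,0,0],
    [0,0,0],
    [0,0,0],
    [0,0,0],
    [0,0,0],
    [0,0,0],
    [0,0,0],
    [0,0,0],
    [0,-0.003,0],
    [0,-0.008,0],
    [0,-0.015,0]
  ],
  "rotation": [
    [0,0,0],
    [0,0,0],
    [0,0,0],
    [0,0,0],
    [0,0,0],
    [0,0,0],
    [0,0,0],
    [0,0,0],
    [0,0,0],
    [0,0,0],
    [0,0,0],
    [0,0,0]
  ],
  "hand": [0.5,0.6,0.7,0.95,0.95,0.95,0.95,0.95,0.95,0.95,0.95,0.95],
  "grip_force": 35
}}

```text
clock: 14.23
position: [554.3, -242.4, 148.9]
orientation: [[-0.119, -0.001, 0.993], [-0.993, 0.001, -0.119], [-0.001, -1.0, -0.002]]
ft_force: [0.5, -0.4, -0.1]
finger_gap: 0.22
```

Request:
{"name": "play_rows", "arguments": {
  "xyz": [
    [0,-0.01,0],
    [0,-0.03,0],
    [0,-0.05,0],
    [0,-0.07,0],
    [0,-0.095,0],
    [0,-0.12,0],
    [0,-0.145,0],
    [0,-0.165,0],
    [0,-0.18,0],
    [0,-0.185,0],
    [0,-0.185,0]
  ],
  "rotation": [
    [0,0,0],
    [0,0,0],
    [0,0,0],
    [0,0,0],
    [0,0,0],
    [0,0,0],
    [0,0,0],
    [0,0,0],
    [0,0,0],
    [0,0,0],
    [0,0,0]
  ],
  "hand": [0.95,0.95,0.95,0.95,0.95,0.95,0.95,0.95,0.95,0.95,0.95]
}}

```text
clock: 15.15
position: [555.7, -243.0, 337.2]
orientation: [[-0.119, 0.004, 0.993], [-0.993, -0.002, -0.119], [0.002, -1.0, 0.004]]
ft_force: [-0.3, 0.9, -0.7]
finger_gap: 0.216
```

```bash
python3 -c "
from h import *
c=snap('scene','s13');crop(c['img'],60,0,360,240,2.5,'s13c.png')"; python3 mv.py 500 30 340 -97
```

```text
shift m [-0.2642 -0.0051 -0.0872] rot [-0.1   0.16  0.04] dist 278.3 clock 15.2 F [ 0.4  0.1 -1.2] gap 19.0 J [-26.   5.  95.  -0.  80.  71.]
```

View pics/s13c.png

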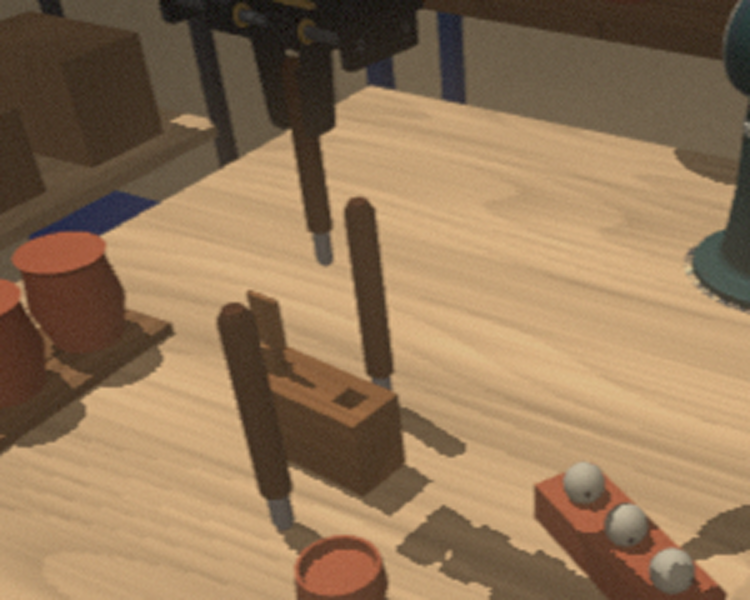

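The burnisher is clear of its socket, with its steel tip at about (323,250) in the crop. The paddle, the large tools and the beads are undisturbed. Next I move toward the setter and tilt.

```bash
python3 mv.py 507 34 260 -97 45 3; python3 mv.py 530 -110 335 -97 0 0
```

```text
shift m [-0.2691  0.0749 -0.0808] rot [44.22  0.17  7.79] dist 290.8 clock 15.2 F [ 0.4  0.1 -1.2] gap 19.0 J [-26.   5.  95.  -0.  80.  71.]
shift m [-1.288e-01  1.000e-04 -4.070e-02] rot [-0.1   0.16  0.04] dist 135.1 clock 15.2 F [ 0.4  0.1 -1.2] gap 19.0 J [-26.   5.  95.  -0.  80.  71.]
```

Request:
{"name": "play_rows", "arguments": {
  "xyz": [
    [-0.012,0,-0.004],
    [-0.032,0,-0.01],
    [-0.055,0,-0.017],
    [-0.078,0,-0.024],
    [-0.1,0,-0.03],
    [-0.122,0,-0.037],
    [-0.145,0.005,-0.044],
    [-0.168,0.012,-0.05],
    [-0.19,0.022,-0.057],
    [-0.21,0.033,-0.063],
    [-0.228,0.043,-0.068],
    [-0.24,0.05,-0.072]
  ],
  "rotation": [
    [0,0,0],
    [0,0,0],
    [0,0,0],
    [0,0,0],
    [3,0,0.5],
    [7,0,1.2],
    [12,0,2],
    [17,0,3],
    [22,0,3.9],
    [27,0,4.8],
    [31,0,5.5],
    [35,0,6.2]
  ],
  "hand": [0.95,0.95,0.95,0.95,0.95,0.95,0.95,0.95,0.95,0.95,0.95,0.95],
  "grip_force": 45
}}

```text
clock: 16.2
position: [509.3, 6.3, 280.5]
orientation: [[-0.086, 0.579, 0.811], [-0.991, 0.035, -0.13], [-0.103, -0.814, 0.571]]
ft_force: [0.1, 0.0, 0.3]
finger_gap: 0.211
```

```bash
python3 mv.py 507 34 255 -97 45 3
```

```text
shift m [-0.0246  0.0204 -0.02  ] rot [9.42 0.07 1.4 ] dist 37.7 clock 16.2 F [0.1 0.  0.3] gap 18.6 J [ -5. -25. 133.   8.  38.  87.]
```

Request:
{"name": "play_rows", "arguments": {
  "xyz": [
    [-0.008,0.006,-0.006],
    [-0.014,0.012,-0.012],
    [-0.02,0.016,-0.016],
    [-0.024,0.02,-0.02],
    [-0.024,0.02,-0.02],
    [-0.024,0.02,-0.02],
    [-0.024,0.02,-0.02],
    [-0.024,0.02,-0.02]
  ],
  "rotation": [
    [3,0,0.4],
    [5.5,0,0.8],
    [7.5,0,1.1],
    [9,0,1.4],
    [9,0,1.4],
    [9,0,1.4],
    [9,0,1.4],
    [9,0,1.4]
  ],
  "hand": [0.95,0.95,0.95,0.95,0.95,0.95,0.95,0.95]
}}

```text
clock: 16.87
position: [509.9, 31.1, 259.6]
orientation: [[-0.071, 0.702, 0.709], [-0.99, 0.036, -0.135], [-0.12, -0.711, 0.693]]
ft_force: [-0.3, 0.3, 0.1]
finger_gap: 0.213
```

```bash
python3 mv.py 507 34 255 -97 45 3; python3 -c "
from h import *
c=snap('scene','s14');d=snap('top','t14');crop(c['img'],160,60,460,300,2.5,'s14c.png');crop(d['img'],160,120,420,320,3,'t14c.png');snap('wrist','w14')"
```

```text
shift m [-0.0021  0.0013 -0.0056] rot [0.32 0.1  0.11] dist 6.1 clock 16.87 F [-0.3  0.3  0.1] gap 18.8 J [ -1. -28. 140.   7.  24.  91.]
```

View pics/s14c.png

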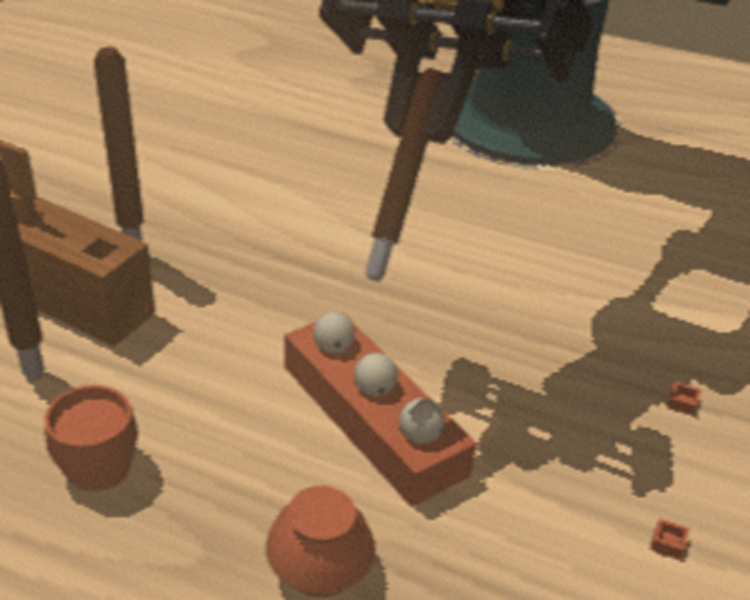

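View pics/t14c.png

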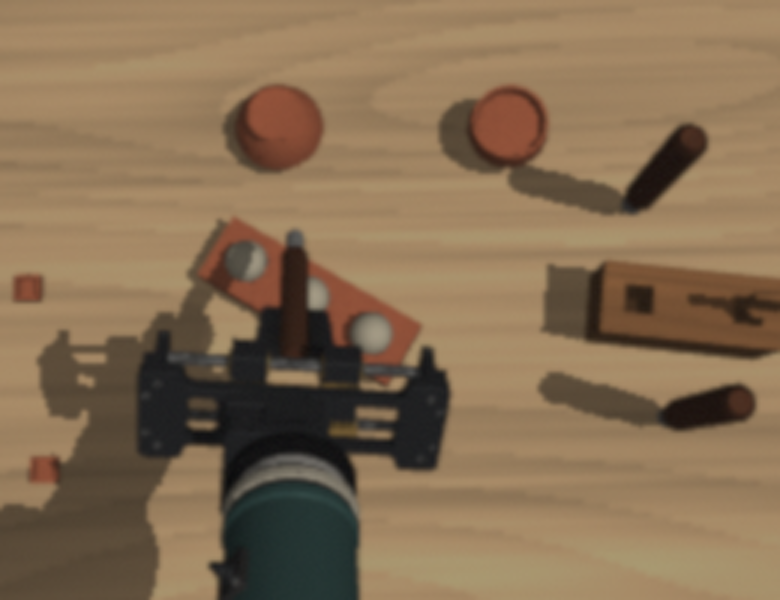

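View pics/w14.png

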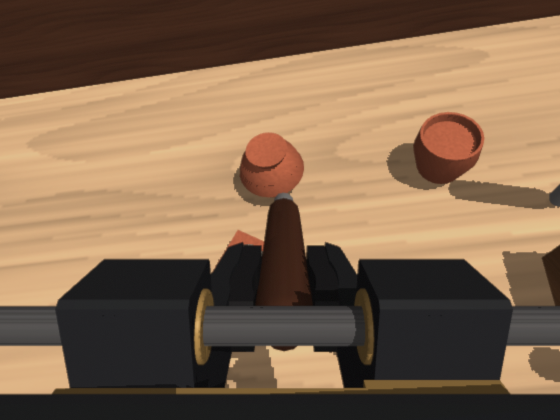

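The scene crop shows the burnisher slanting with its tip down, at (376,275), over the setter. All three beads are in their wells and the bystanders look unmoved. I'll let it settle with repeated rows and measure the tool's tip and slant.

Request:
{"name": "play_rows", "arguments": {
  "xyz": [
    [0,0,-0.004],
    [0,0,-0.004],
    [0,0,-0.004],
    [0,0,-0.004],
    [0,0,-0.004],
    [0,0,-0.004],
    [0,0,-0.004],
    [0,0,-0.004]
  ],
  "rotation": [
    [0,0,0],
    [0,0,0],
    [0,0,0],
    [0,0,0],
    [0,0,0],
    [0,0,0],
    [0,0,0],
    [0,0,0]
  ],
  "hand": [0.95,0.95,0.95,0.95,0.95,0.95,0.95,0.95]
}}

```text
clock: 17.68
position: [506.7, 31.8, 256.2]
orientation: [[-0.071, 0.702, 0.709], [-0.99, 0.036, -0.135], [-0.12, -0.711, 0.692]]
ft_force: [0.3, -0.1, 0.4]
finger_gap: 0.213
```

```bash
python3 -c "
from h import *
from station import robot
cs=[snap('scene','s15'),snap('wrist','w15'),snap('top','t15')]
s=robot.get_state();p=s['position'];a=s['orientation'][:,1];print(p.round(1),a.round(3),s['joint_vel'].round(2),s['clock'])
print('pred tip',(p+124.5*a).round(1))
for c in cs:
    P=cloud(c).reshape(-1,3);P=P[~np.isnan(P).any(1)]
    t=(P-p)@a; r=np.linalg.norm(P-p-np.outer(t,a),axis=1)
    Q=P[(t>24)&(t<140)&(r<25)&(P[:,2]>110)]
    if len(Q)<15: print(len(Q));continue
    m=Q.mean(0);u=np.linalg.svd(Q-m,full_matrices=False)[2][0];u*=np.sign(u@a)
    print(len(Q),'axis',u.round(3),'tilt from vertical',np.degrees(np.arccos(-u[2])).round(1),'end',(m+u*((Q-m)@u).max()).round(1))
for g in ([568,32,52],[535.5,-20.6,52],[600,85.5,52]): print(beadfit(cs[0],g,zl=41))
"
```

```text
[506.6  31.8 256.2] [ 0.702  0.036 -0.711] [ 0.02 -0.01  0.04  0.06 -0.01 -0.07] 17.8333
pred tip [594.   36.3 167.6]
573 axis [ 0.685  0.028 -0.728] tilt from vertical 43.3 end [598.   36.8 171. ]
1567 axis [ 0.694  0.037 -0.719] tilt from vertical 44.0 end [597.1  34.  173.9]
201 axis [ 0.686  0.038 -0.727] tilt from vertical 43.4 end [596.2  36.  174.1]
(array([568.1,  32.2,  52.1]), 257, np.float64(0.93))
(array([535.6, -20.6,  51.8]), 226, np.float64(0.98))
(array([600.3,  85. ,  51.7]), 277, np.float64(0.88))
```

```bash
python3 -c "
from station import job_done
print(job_done())"
```

```text
the job is handed in; nothing more can be done
None
```

The job is done and handed in at about 17.8 s on the clock. Both loose beads are in the setter, bead_a in well 0 and bead_b in well 1. The small burnisher from the stand is held over the setter.

- **Beads:** after release, sphere fits put all three within about 1 mm of their well centres, at z ≈ 52 mm against the nominal 52.5. Wrist-camera fits read about 1 mm lower. bead_c stayed in its well.
- **Burnisher:** it is held with a 45 N grip, steel tip down at about (595, 36, 168) mm, so well above 12 cm. It leans about 45° from upright going by the arm's pose; the camera depth fits gave 43–44° and placed the tip 3–6 mm higher. The arm was still.
- **Everything else:** in the last pictures the paddle, cup, pot and the two larger burnishers looked unmoved. The force readings I took stayed around 1 N. No check failed.

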